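Bring the trolley wheel's valve to the top

ROBOT

A 6-joint arm with a two-finger parallel gripper is mounted at the origin on the work surface. World frame = base frame: x ahead of the robot, y to its left, z up, the work surface at z = 0. Lengths are in m, angles in rad, forces in N, time in s.
With the tool pointing down it reaches from about 0.35 to 0.85 m from the base axis. Payload 8.1 kg.
Tool frame: the origin (TCP) lies midway between the tips of the shut fingers; the grasp point (between the pads) lies 19 mm behind it; z points along the fingers, y is the direction in which the jaws open and shut (so a half turn about z gives the same grasp; the last joint's range is limited). The gripper opens to 93 mm and grips with 3 to 60 N. Pads are 15 mm wide; open, the fingers measure 128 mm over their backs; the gripper's body (75 mm by 188 mm) begins 65 mm behind the grasp point.
Start: joints at [1.154, 0.13, 1.488, -0, 1.523, -0.085], TCP at [0.195, 0.567, 0.219] pointing down, gripper open.
Joint ranges: [-2.96, 2.96], [-0.89, 2.26], [0.02, 2.5], [-1.34, 4.48], [0, 2.73], [-2.66, 2.66]. Speed limits (rad/s): [2.39, 2.39, 2.79, 3.14, 3.14, 3.14].

INTERFACE

Orientations are given as a rotation vector (axis times angle).
In Python, from plant import robot, optics, ticket gives the robot as it stands.
- The arm moves only by the tool send_rows, never from a script. Its argument "targets" is a list of rows, each a list of 3 entries, a list of its own where there are three numbers: the opening, from -1 (shut) to 1 (fully open), then the shift along the tool's x, y, z in mm, then the turn about the tool's z in rad. A call has 1 to 12 rows; each row shifts and turns the commanded pose from where the row before left it, along the tool's axes as they then stand; what a row does not reach is not made up. A row lasts 1/10 s, in which the tool goes at most 50 mm and 8.59 degrees, less where a joint would pass 70% of its speed; a pose out of reach is approached as far as the arm can. A call with a gripper value outside its range is refused whole. The fingers move at their own pace and stop on an object; "newtons" is the grip in N (left out, the last holds). Time passes only in rows, so rows that do not move let the fingers close. It gives the time, the measured TCP pose, the force and the opening at its end, in the units of the state.
- robot.read_state(): the state, without advancing time (a new reading comes with each control period).
- optics.read_camera(name): name is "side" or "top" or "wrist"; returns a dict with "color" (420x560x3 uint8, red, green, blue), "K" (3x3 intrinsics, pixels), "position" and "orientation" of the camera in the world. Camera axes: x right, y up, looking along -z (the intrinsics and any distortion apply to the point x, -y, -z); pixel columns grow to the right and rows downward; lengths in m; the calibration is good to about 2 mm. A picture is of the moment at which its call begins. There is no depth.
- ticket.close_job(): hands the job in, once; it reports no verdict.
Trained networks look in the newest picture that a camera, given by its name, has taken for a name from the list of things; names that differ only in an ending like _2 or _b are one class to them, and where a whole thing is asked for, a point or a joint stands for the part that bears it (a point fixed in the world has none). Each returns a list of dicts, best first, with "confidence" (0 to 1); they miss things now and then, are a little off and sometimes report something else, mostly with a low value. They report only what shows in the picture. A call takes as long as a camera call.
- optics.cut_out(camera, name): "region" (420x560 bool, what is visible of it) and "point" ([column, row] in pixels, amid what is visible of it).
The state is a dict: "t": time; "q": joint angles; "dq": joint speeds; "joint_torque": joint torques, N m; "tool_pos": TCP position; "orientation": TCP orientation; "force": force on the tool from outside, world axes, zero at the start; "wrist_torque": the same for the moment, N m; "opening": finger opening in m.
Only numpy, scipy, OpenCV 4.12 (cv2) and the standard library are available. Lean on these libraries where they do the work, as an engineer would, in place of code of your own. Each camera call takes 0.05 s, during which the arm holds its last target.

TASK

The transport trolley's wheel is mounted on the service stand. With your fingertips, gently push it round by its spokes until the valve stem is at the very top of the wheel, straight above the hub, then let go and leave the wheel at rest. Push only on the spokes: keep off the tyre, the rim and the valve stem, and leave the gauge, the wrench and the bottle where they are.

Things in the scene. Friction and masses are not known exactly. Their poses are not given: they have to be found in the camera images.
- stand: Fixed aluminium stand, white base plate 200 x 360 x 10 mm. Origin: centre of the plate's underside; z up, x level, away from the side that the wheel faces (roughly away from the robot), y left. Two posts stand outside the tyre at y = +-158 mm, 14 mm thick in y, up to 0.21 m high; they carry the cross bars.
- wheel_centre (a point): Fixed point: the wheel's centre, 150 mm above the bench; axes as the stand's. The wheel leans back 45 degrees: its axle points along (-0.707, 0, 0.707) of the stand, so its face looks up and towards the robot, and its top is the far, high edge, along (0.707, 0, 0.707) from the centre.
- bar (a point): Middle of the front cross bar's outer face, axes as the stand's. Two flat bars run along the stand's y across the whole wheel, one in front, one behind: 30 mm wide up the slope (+-15 mm from the axle), 31 to 43 mm before and behind the wheel's centre plane (axle nut to 49 mm). A finger in the wheel cannot pass them, so spokes are pushed one after another, above or below the bar.
- wheel (a joint): Turn of the wheel, rad: 0 with the valve at the top (so are 2 pi and -2 pi), growing counterclockwise seen from the robot (top goes to the stand's +y, left). Starts at 2.2 to 4.1 (valve low); may turn either way, no stops. Balanced, with a stiff bearing (0.2 N m of friction): it stays where it is left and hardly coasts if pushed slowly.
- spokes: Hub and spokes, grey plastic, turning with the wheel. Origin: wheel's centre, mid-plane of the spokes; z along the axle towards robot and up, x towards the valve. Hub radius 22 mm, 26 mm to each side of the mid-plane. Five straight spokes from hub to rim, 14 mm wide, 14 mm thick, at 36, 108, 180, 252 and 324 degrees from x about z. The openings between them are clear through.
- tyre: Black tyre with its grey rim, part of the turning wheel: outside diameter 260 mm, 44 mm wide (22 mm to each side of the spokes' mid-plane), inside radius of the rim 97 mm. Origin and axes as spokes.
- valve: Valve stem, black rubber with a brass end, turning with the wheel, in the middle of one opening between two spokes: a pin 11 mm thick (8 mm at the brass end) that stands on the rim's inside and points at the hub, reaching from 97 to 66 mm from the wheel's centre, in the spokes' mid-plane. Origin on its axis, 82 mm from the wheel's centre; x points outwards.
- gauge: Loose round pressure gauge lying on its back, 64 mm across and 27 mm high with a 58 mm brass and steel connector along its -x. Origin: centre of the dial's underside. Bystander.
- wrench: Loose steel wrench, 150 mm long, lying along its x. Origin: underside. Bystander.
- bottle: Loose white bottle, 56 mm across and 130 mm high. Origin: centre of the underside. Bystander.

How it is judged:
By the outcome, as a careful person would: the job done as asked, in the order asked, and still so for the second after the job is handed in, with the robot touching nothing.
It also fails if it takes over 45 s, if anything falls off the work surface, if the arm or the gripper's body presses on something with over 40 N, if the wrist force passes 120 N, or if a joint passes its speed limit or range.

## Working session

There is one attempt and no reset: what is moved stays moved. The work goes in short steps, Python scripts to look and compute and a tool call to move; the robot and the scene stay as the last step left them, time stands still between calls to the robot, and variables do not carry over. Pictures are saved under pics/ and viewed, and the job is handed in when it is done.

Besides the shell and the picture viewer there is one more tool, called after "Call:" as a command line: name --argument value ..., lists and objects as JSON in quotes. send_rows: Moves the arm, as the interface text tells. Its arguments: {"type":"object","properties":{"targets":{"type":"array","items":{"type":"array"}},"newtons":{"type":"number"}},"required":["targets"]}

```bash
ls; mkdir -p pics; python3 - <<'E'
from plant import robot, optics, ticket
import cv2
s=robot.read_state()
for k,v in s.items(): print(k,v)
for n in ["side","top","wrist"]:
    c=optics.read_camera(n)
    cv2.imwrite(f"pics/a_{n}.png",c["color"][:,:,::-1])
    print(n,c["K"],c["position"],c["orientation"],[k for k in c])
E
```

```text
pics
t 0.0
q [ 1.15359885e+00  1.31147623e-01  1.48925553e+00 -6.65220211e-06
  1.52298239e+00 -8.53842334e-02]
dq [-0.00112358 -0.00041853 -0.00157974  0.00095851 -0.00028633 -0.00053069]
joint_torque [-1.86893344e-04 -5.59864175e+01 -4.91740751e+01  7.66882603e-02
  3.60034034e-02 -1.67413727e-04]
tool_pos [0.19520185 0.56677336 0.21760857]
orientation [-5.18749995e-01 -3.09802113e+00  2.73002041e-03]
force [-0.20639453  0.3780527  -0.04779675]
wrist_torque [-0.02325969 -0.06079484  0.0581332 ]
opening 0.09314154358364447
side [[424.75134177   0.         280.54750092]
 [  0.         424.75134177 214.8303641 ]
 [  0.           0.           1.        ]] [0.43886599 0.63533415 0.79625615] [ 0.15168033 -1.01589175 -2.6316452 ] ['color', 'K', 'position', 'orientation']
top [[499.01881009   0.         278.23869655]
 [  0.         499.01881009 208.38428369]
 [  0.           0.           1.        ]] [0.48827288 0.07894272 1.46573733] [ 0.07609406 -0.07285684 -1.56440003] ['color', 'K', 'position', 'orientation']
wrist [[372.61447569   0.         282.78643092]
 [  0.         372.61447569 205.55659068]
 [  0.           0.           1.        ]] [0.12239819 0.59213624 0.38342868] [-0.24650689 -0.17277172  1.23181715] ['color', 'K', 'position', 'orientation']
```

View pics/a_side.png

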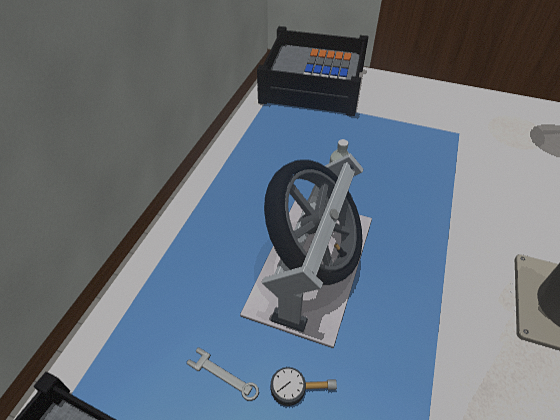

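View pics/a_top.png

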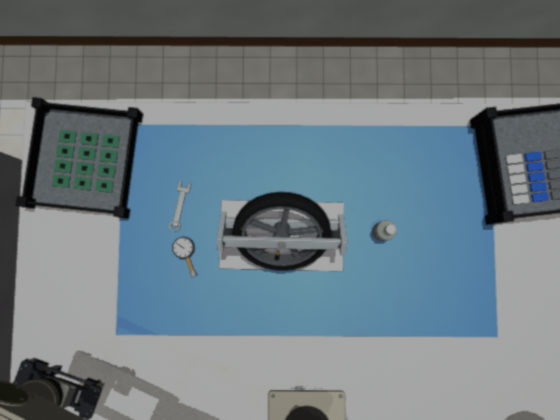

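View pics/a_wrist.png

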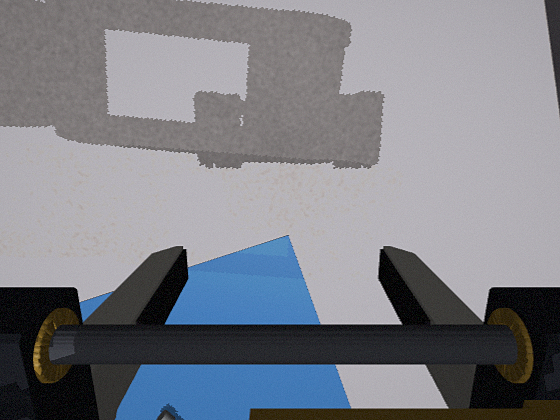

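```bash
cat > h.py <<'E'
import numpy as np, cv2
from scipy.spatial.transform import Rotation as R
def proj(c,P):
    P=np.atleast_2d(P); L=(P-np.array(c["position"]))@R.from_rotvec(c["orientation"]).as_matrix()
    q=np.c_[L[:,0],-L[:,1],-L[:,2]]@np.array(c["K"]).T
    return q[:,:2]/q[:,2:]
def ray(c,px):
    d=np.linalg.solve(np.array(c["K"]),[px[0],px[1],1.0]); d[1]*=-1; d[2]*=-1
    return np.array(c["position"]),R.from_rotvec(c["orientation"]).as_matrix()@d
def onz(c,px,z):
    o,d=ray(c,px); return o+d*(z-o[2])/d[2]
def stand_T(p): # x,y,yaw
    return R.from_euler('z',p[2]).as_matrix(), np.array([p[0],p[1],0])
def wheel_pts(p,th,rpn): # rpn: r, angle(from valve about axle), n
    M,t=stand_T(p); r,a,n=np.array(rpn,float).T
    ph=th+a # ccw from top toward +y
    u=r*np.cos(ph); v=r*np.sin(ph); s=np.sqrt(.5)
    L=np.c_[(u-n)*s,v,0.15+(u+n)*s]
    return L@M.T+t
E
python3 - <<'E'
from plant import robot, optics
from h import *
for n in ["side","top"]:
    c=optics.read_camera(n); im=c["color"][:,:,::-1].copy()
    for name,col in [("stand",(0,255,0)),("tyre",(0,0,255)),("spokes",(255,0,255)),("valve",(0,255,255)),("gauge",(255,0,0)),("wrench",(0,128,255)),("bottle",(255,255,0))]:
        r=optics.cut_out(n,name)
        for d in r[:2]: print(n,name,round(d["confidence"],2),d["point"],d["region"].sum(),onz(c,d["point"],0.01).round(3))
        if r:
            np.save(f"pics/m_{n}_{name}.npy",r[0]["region"])
            cs,_=cv2.findContours(r[0]["region"].astype(np.uint8),0,1); cv2.drawContours(im,cs,-1,col,1)
    y0=120
    crop=im[130:330,190:390] if n=="top" else im[130:400,180:400]
    cv2.imwrite(f"pics/b_{n}.png",cv2.resize(crop,None,fx=2.2,fy=2.2,interpolation=cv2.INTER_CUBIC))
E
```

```text
side stand 0.67 [311.7, 253.2] 15882 [0.554 0.049 0.01 ]
side tyre 0.97 [293.1, 224.2] 5188 [ 0.622 -0.02   0.01 ]
side spokes 0.65 [313.7, 213.9] 1181 [ 0.584 -0.07   0.01 ]
side gauge 0.89 [292.7, 386.1] 1298 [0.502 0.352 0.01 ]
side gauge 0.48 [310.4, 254.0] 15963 [0.556 0.052 0.01 ]
side wrench 0.9 [225.0, 375.4] 959 [0.626 0.375 0.01 ]
side bottle 0.81 [337.6, 151.2] 286 [ 0.587 -0.33   0.01 ]
top stand 0.93 [277.8, 232.5] 8956 [0.556 0.083 0.01 ]
top tyre 0.67 [280.6, 211.8] 3127 [0.617 0.075 0.01 ]
top spokes 0.73 [286.5, 230.0] 703 [0.564 0.058 0.01 ]
top valve 0.62 [283.4, 230.0] 743 [0.564 0.067 0.01 ]
top valve 0.36 [277.5, 256.4] 15 [0.487 0.084 0.01 ]
top gauge 0.85 [184.5, 249.6] 537 [0.505 0.354 0.01 ]
top gauge 0.17 [279.9, 233.7] 8892 [0.553 0.077 0.01 ]
top wrench 0.66 [179.4, 201.9] 336 [0.644 0.373 0.01 ]
top bottle 0.6 [384.2, 229.4] 385 [ 0.567 -0.227  0.01 ]
top bottle 0.27 [280.3, 233.9] 9053 [0.552 0.076 0.01 ]
```

```bash
sleep 0
```

```text
(no output)
```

View pics/b_top.png

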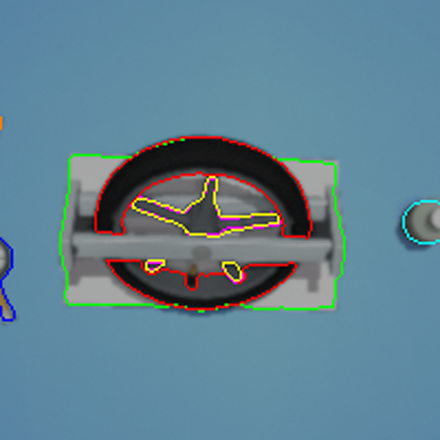

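View pics/b_side.png

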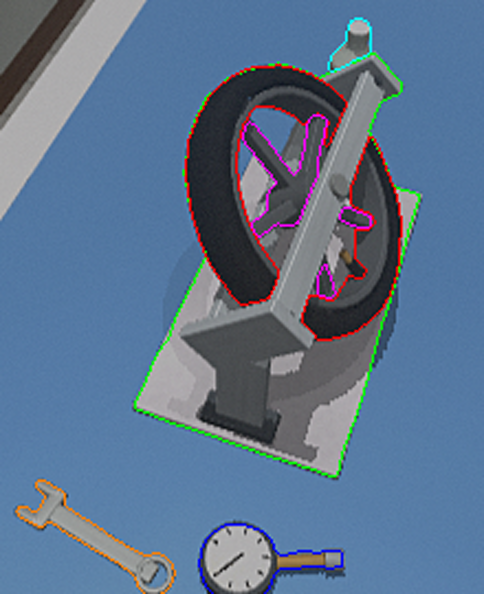

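```bash
cat >> h.py <<'E'
from scipy.optimize import least_squares
def theta_fit(cams,masks,p,grid):
    # score: spoke centreline samples (front face & mid) in mask, distance from mask pixels to lines
    best=[]
    for th in grid:
        sc=0
        for c,m in zip(cams,masks):
            im=np.zeros((420*4,560*4),np.uint8)
            for k in range(5):
                a=np.radians(36+72*k)
                # convex hull of spoke box
                pts=[]
                for r in (.02,.097):
                    for w in (-.007,.007):
                        for n in (-.007,.007):
                            pts.append((np.hypot(r,w),a+np.arctan2(w,r),n))
                q=proj(c,wheel_pts(p,th,pts))
                h=cv2.convexHull((q*4+2).astype(np.int32)); cv2.fillConvexPoly(im,h,255)
            hub=[(0.022,b,n) for b in np.linspace(0,6.28,24) for n in (-.026,.026)]
            cv2.fillConvexPoly(im,cv2.convexHull((proj(c,wheel_pts(p,th,hub))*4+2).astype(np.int32)),255)
            r=cv2.resize(im,(560,420),interpolation=cv2.INTER_AREA)/255.
            sc+=(r*m).sum()/m.sum()
        best.append(sc)
    return np.array(best)
def overlay(c,p,th,im):
    f=4; im=cv2.resize(im,None,fx=f,fy=f,interpolation=cv2.INTER_CUBIC)
    def poly(P,col,cl=True): cv2.polylines(im,[((proj(c,P)+.5)*f).astype(np.int32)],cl,col,1)
    t=np.linspace(0,2*np.pi,60)
    for r,n in ((.097,.022),(.13,0),(.097,-.022)): poly(wheel_pts(p,th,[(r,a,n) for a in t]),(0,255,0))
    for k in range(5):
        a=np.radians(36+72*k)
        poly(wheel_pts(p,th,[(np.hypot(r,w),a+np.arctan2(w,r),.007) for r,w in ((.022,-.007),(.097,-.007),(.097,.007),(.022,.007))]),(0,0,255))
    poly(wheel_pts(p,th,[(.097,0,0),(.066,0,0)]),(0,255,255),False)
    M,t0=stand_T(p); poly(np.array([(sx*.1,sy*.18,.01) for sx,sy in((1,1),(1,-1),(-1,-1),(-1,1))])@M.T+t0,(255,255,0))
    return im
E
python3 - <<'E'
from plant import robot, optics
from h import *
ct=optics.read_camera("top"); cs=optics.read_camera("side")
T=np.array([(69,155),(338,162),(335,309),(65,302)])/2.2+[190,130]-.3
S=np.array([(421,193),(338,477),(135,408)])/2.2+[180,130]-.3
cor=np.array([(.1,.18,.01),(.1,-.18,.01),(-.1,-.18,.01),(-.1,.18,.01)])
def res(p):
    M,t=stand_T(p); P=cor@M.T+t
    return np.r_[(proj(ct,P)-T).ravel(),(proj(cs,P[[2,3,0]])-S).ravel()]
r=least_squares(res,[.55,.08,0],loss='soft_l1'); p=r.x; print(p,res(p).round(1))
np.save("p.npy",p)
g=np.radians(np.arange(120,240,1))
mt=np.load("pics/m_top_spokes.npy"); ms=np.load("pics/m_side_spokes.npy")
for m,c in (([mt],[ct]),([ms],[cs]),([mt,ms],[ct,cs])):
    s=theta_fit(c,m,p,g); i=s.argmax(); print(np.degrees(g[i]),s[i], [ (round(np.degrees(g[j])),round(s[j],2)) for j in range(0,120,8)])
th=g[i]
print("centre",stand_T(p)[1])
cv2.imwrite("pics/c_top.png",overlay(ct,p,th,ct["color"][:,:,::-1])[700:1200,780:1400])
cv2.imwrite("pics/c_side.png",overlay(cs,p,th,cs["color"][:,:,::-1])[600:1200,960:1560])
E
```

```text
[ 0.54784101  0.07215161 -0.01205936] [-0.2  0.1  0.2 -1.   1.2  0.8 -0.3  1.9  0.   0.3  0.1  0.2 -1.8 -0.4]
172.0 0.9938470978718658 [(120, np.float64(0.46)), (128, np.float64(0.39)), (136, np.float64(0.37)), (144, np.float64(0.38)), (152, np.float64(0.43)), (160, np.float64(0.6)), (168, np.float64(0.92)), (176, np.float64(0.92)), (184, np.float64(0.64)), (192, np.float64(0.46)), (200, np.float64(0.39)), (208, np.float64(0.37)), (216, np.float64(0.38)), (224, np.float64(0.43)), (232, np.float64(0.6))]
172.0 0.9848018462253656 [(120, np.float64(0.47)), (128, np.float64(0.4)), (136, np.float64(0.39)), (144, np.float64(0.4)), (152, np.float64(0.46)), (160, np.float64(0.63)), (168, np.float64(0.9)), (176, np.float64(0.91)), (184, np.float64(0.66)), (192, np.float64(0.47)), (200, np.float64(0.4)), (208, np.float64(0.39)), (216, np.float64(0.41)), (224, np.float64(0.46)), (232, np.float64(0.63))]
172.0 1.9786489440972312 [(120, np.float64(0.93)), (128, np.float64(0.79)), (136, np.float64(0.76)), (144, np.float64(0.78)), (152, np.float64(0.89)), (160, np.float64(1.23)), (168, np.float64(1.81)), (176, np.float64(1.83)), (184, np.float64(1.3)), (192, np.float64(0.93)), (200, np.float64(0.79)), (208, np.float64(0.76)), (216, np.float64(0.78)), (224, np.float64(0.89)), (232, np.float64(1.23))]
centre [0.54784101 0.07215161 0.        ]
```

View pics/c_top.png

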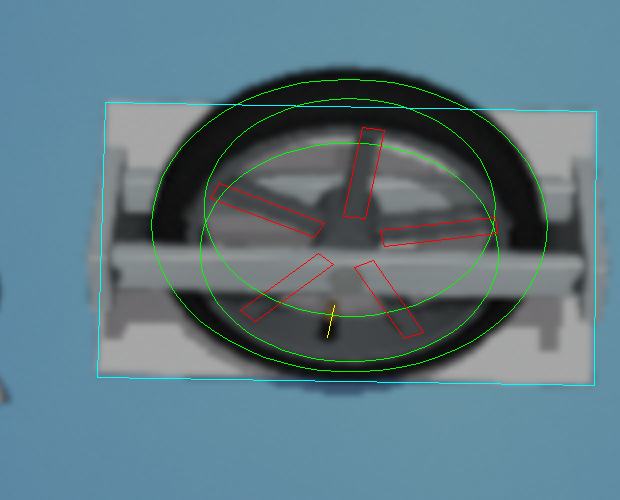

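View pics/c_side.png

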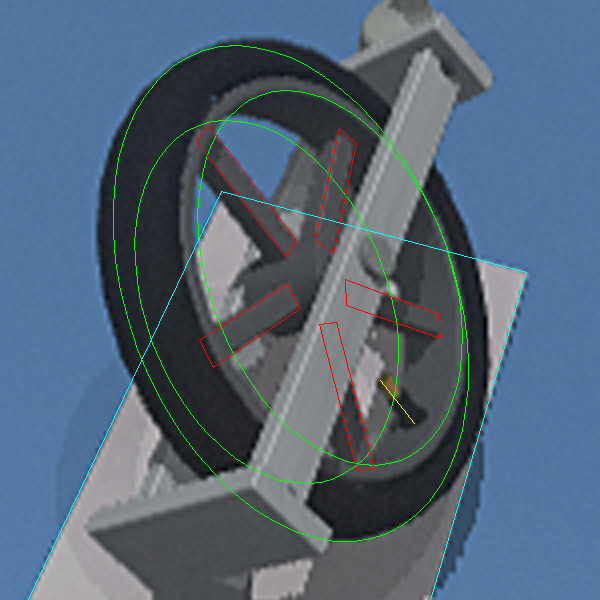

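```bash
cat >> h.py <<'E'
F=4
def hullfill(im,q,val): cv2.fillConvexPoly(im,cv2.convexHull((q*F+F/2).astype(np.int32)),val)
def render(c,p,th):
    """label image: 1 tyre 2 spokes 3 bar/other"""
    t=np.linspace(0,2*np.pi,72); H,W=420*F,560*F
    im=np.zeros((H,W),np.uint8)
    s=np.sqrt(.5); M,t0=stand_T(p)
    def box(u,v,n):
        P=np.array([((a-d)*s,b,.15+(a+d)*s) for a in u for b in v for d in n]); return proj(c,P@M.T+t0)
    hullfill(im,np.r_[proj(c,wheel_pts(p,0,[(.13,a,n) for a in t for n in(-.012,.012)])),proj(c,wheel_pts(p,0,[(.122,a,n) for a in t for n in(-.022,.022)]))],1)
    A=np.zeros_like(im);B=np.zeros_like(im)
    hullfill(A,proj(c,wheel_pts(p,0,[(.097,a,.022) for a in t])),1)
    hullfill(B,proj(c,wheel_pts(p,0,[(.097,a,-.022) for a in t])),1)
    im[(A&B)>0]=0
    S=np.zeros_like(im)
    for k in range(5):
        a=np.radians(36+72*k)
        hullfill(S,proj(c,wheel_pts(p,th,[(np.hypot(r,w),a+np.arctan2(w,r),n) for r in(.02,.097) for w in(-.007,.007) for n in(-.007,.007)])),1)
    hullfill(S,proj(c,wheel_pts(p,0,[(.022,b,n) for b in t for n in(-.026,.026)])),1)
    im[(S&A)>0]=2
    hullfill(im,box((-.015,.015),(-.165,.165),(.031,.043)),3)
    hullfill(im,box((-.006,.006),(-.006,.006),(.031,.049)),3)
    return [cv2.resize((im==k).astype(np.float32),(W//F,H//F),interpolation=cv2.INTER_AREA) for k in(1,2)]
def fit(cams,masks,p,th0,free=True):
    from scipy.optimize import minimize
    def cost(z):
        pp=np.array([p[0]+z[0]/1e3,p[1]+z[1]/1e3,p[2]]) if free else p
        th=z[-1]; o=0
        for c,(mt,ms) in zip(cams,masks):
            rt,rs=render(c,pp,np.radians(th))
            for r,m in((rt,mt),(rs,ms)):
                if m is None: continue
                o-= (r*m).sum()/np.maximum(r,m).sum()
        return o
    z0=[0,0,np.degrees(th0)] if free else [np.degrees(th0)]
    sim=np.array([z0]+[np.array(z0)+np.eye(len(z0))[i]*4 for i in range(len(z0))])
    r=minimize(cost,z0,method='Nelder-Mead',options=dict(initial_simplex=sim,xatol=.05,fatol=1e-4,maxiter=150))
    return r.x,r.fun
E
python3 - <<'E'
from plant import robot, optics
from h import *
ct=optics.read_camera("top"); cs=optics.read_camera("side")
p=np.load("p.npy")
L=lambda n:[np.load(f"pics/m_{n}_{k}.npy").astype(np.float32) for k in("tyre","spokes")]
mt,ms=L("top"),L("side")
print(fit([ct],[mt],p,np.radians(172)))
print(fit([cs],[ms],p,np.radians(172)))
print(fit([ct,cs],[mt,ms],p,np.radians(172)))
E
```

```text
(array([  1.27263379,   0.76246744, 171.78434846]), np.float64(-1.7177103757858276))
(array([  0.2026251 ,  -1.81251059, 172.12192024]), np.float64(-1.761175274848938))
(array([  0.65134059,  -0.70772193, 171.8148256 ]), np.float64(-3.4482216835021973))
```

Call:
send_rows --targets '[[-1, [0, 0, -35], -0.11], [-1, [0, 0, -35], -0.11], [-1, [0, 0, -30], -0.1], [-1, [0, 0, 0], 0], [-1, [0, 0, 0], 0]]' --newtons 20

```text
t: 1.65
tool_pos: [0.1956, 0.5677, 0.3195]
orientation: [0.02, 3.141, 0.003]
force: [-0.2, 1.3, -0.3]
opening: 0.0573
```

```bash
cat >> h.py <<'E'
C=np.array([.5485,.0714]); YAW=-.012
def local(P):
    P=np.array(P,float); d=R.from_euler('z',-YAW).as_matrix()@np.array([P[0]-C[0],P[1]-C[1],P[2]]); return d*1000
def world(l):
    l=np.array(l,float)/1000; return R.from_euler('z',YAW).as_matrix()@l+[C[0],C[1],0]
def tool_delta(state,l):
    M=R.from_rotvec(state["orientation"]).as_matrix()
    return (M.T@(world(l)-state["tool_pos"]))*1000
def rep(state):
    M=R.from_rotvec(state["orientation"]).as_matrix()
    print("t",state["t"],"local mm",local(state["tool_pos"]).round(1),"toolx yaw err deg",round(np.degrees(np.arctan2(M[1,0],M[0,0])-YAW),2),"tilt",np.degrees(np.arccos(-M[2,2])).round(2),"F",np.round(state["force"],1),"open",round(state["opening"],4))
E
python3 - <<'E'
from plant import robot
from h import *
s=robot.read_state(); rep(s); print(tool_delta(s,[35,22,330]).round(1))
E
```

```text
t 1.65 local mm [-358.8  492.1  319.5] toolx yaw err deg 179.96 tilt 0.12 F [-0.2  1.3 -0.3] open 0.0573
[-394.2 -469.7  -11. ]
```

Call:
send_rows --targets '[[-1, [-30, -36, -1], 0], [-1, [-30, -36, -1], 0], [-1, [-30, -36, -1], 0], [-1, [-30, -36, -1], 0], [-1, [-30, -36, -1], 0], [-1, [-30, -36, -1], 0], [-1, [-30, -36, -1], 0], [-1, [-30, -36, -1], 0], [-1, [-30, -36, -1], 0], [-1, [-30, -36, -1], 0], [-1, [-30, -36, -1], 0], [-1, [-30, -36, 0], 0]]'

```text
t: 2.85
tool_pos: [0.5506, 0.1292, 0.3278]
orientation: [-0.021, -3.139, 0.0]
force: [0.8, 1.0, 0.1]
opening: 0.0005
```

Call:
send_rows --targets '[[-1, [-20, -20, 0], 0], [-1, [-11, -12, 0], 0], [-1, [0, 0, 0], 0], [-1, [0, 0, 0], 0]]'

```text
t: 3.25
tool_pos: [0.5802, 0.0995, 0.3287]
orientation: [-0.019, -3.14, -0.001]
force: [-0.6, -0.3, 0.2]
opening: 0.0002
```

```bash
python3 - <<'E'
from plant import robot,optics
from h import *
s=robot.read_state(); rep(s); print(s["q"].round(2),tool_delta(s,[32,28,300]).round(1))
for n in("side","top","wrist"):
    c=optics.read_camera(n); im=c["color"][:,:,::-1].copy()
    if n!="wrist":
        q=proj(c,world(local(s["tool_pos"])))[0]; cv2.circle(im,tuple((q).astype(int)),2,(0,0,255),-1)
        print(n,q)
    cv2.imwrite(f"pics/d_{n}.png",im)
E
```

```text
t 3.25 local mm [ 31.4  28.4 328.7] toolx yaw err deg 180.0 tilt 0.11 F [-0.6 -0.3  0.2] open 0.0002
[ 0.08  0.08  1.34  0.    1.72 -1.48] [-0.7 -0.5 28.7]
side [301.45099686 157.71889326]
top [270.37589756 215.42890748]
```

View pics/d_side.png

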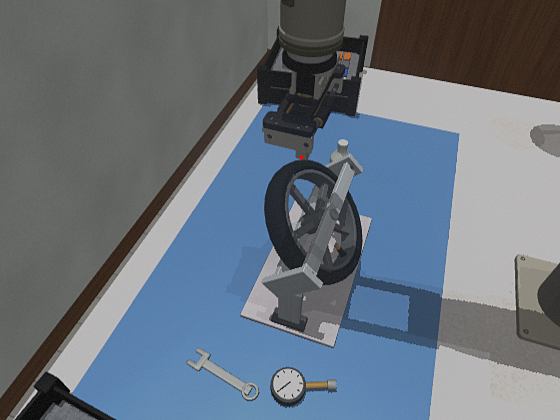

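View pics/d_wrist.png

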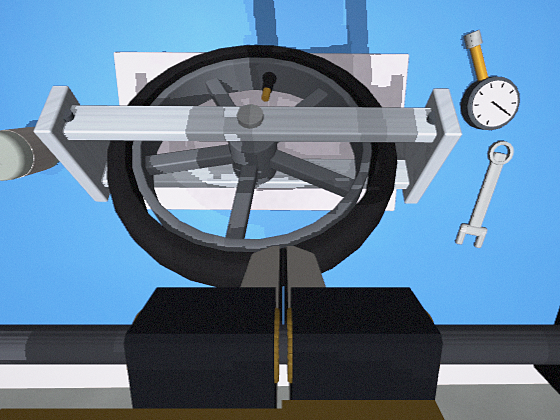

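Call:
send_rows --targets '[[-1, [1, 0, 25], 0], [-1, [0, 0, 25], 0], [-1, [0, 0, 25], 0], [-1, [0, 0, 25], 0], [-1, [0, 0, 20], 0], [-1, [0, 0, 15], 0], [-1, [0, 0, 10], 0], [-1, [0, 0, 8], 0], [-1, [0, 0, 0], 0], [-1, [0, 0, 0], 0]]'

```text
t: 4.4
tool_pos: [0.5803, 0.0988, 0.1774]
orientation: [0.018, 3.141, 0.0]
force: [-0.0, 0.1, 1.1]
opening: 0.0001
```

```bash
cat > look.py <<'E'
import sys
from plant import robot,optics
from h import *
s=robot.read_state(); rep(s)
for n in sys.argv[2:]:
    c=optics.read_camera(n); im=c["color"][:,:,::-1].copy()
    if n=="side": im=cv2.resize(im[120:350,220:400],None,fx=3,fy=2.6*3/2.6,interpolation=cv2.INTER_CUBIC)[:600]
    cv2.imwrite(f"pics/{sys.argv[1]}_{n}.png",im)
E
python3 look.py e side wrist
```

```text
t 4.4 local mm [ 31.5  27.8 177.4] toolx yaw err deg 180.02 tilt 0.06 F [-0.   0.1  1.1] open 0.0001
```

View pics/e_side.png

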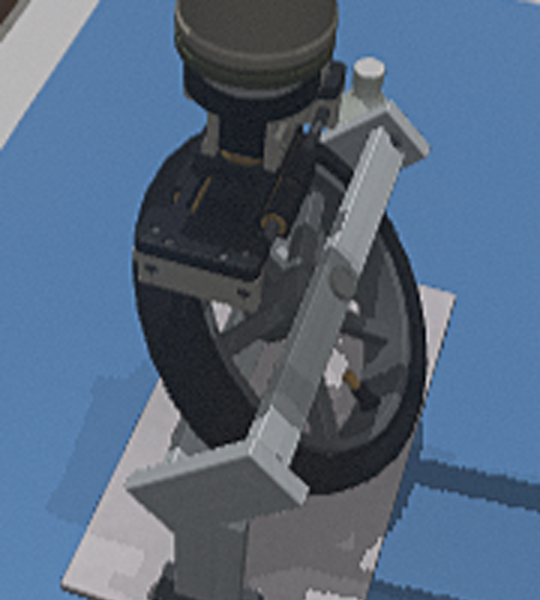

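View pics/e_wrist.png

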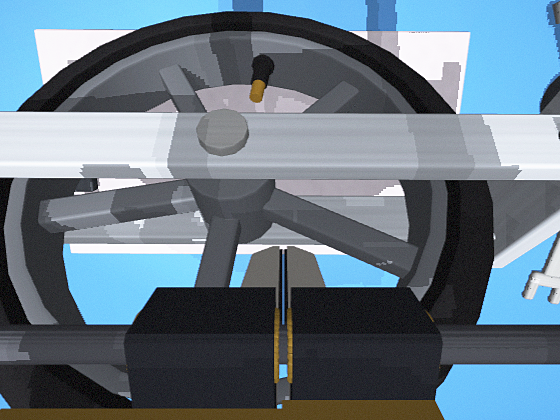

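Call:
send_rows --targets '[[-1, [-0.4, -4, -0.4], 0], [-1, [-0.4, -4, -0.4], 0], [-1, [-0.4, -4, -0.4], 0], [-1, [-0.4, -4, -0.4], 0], [-1, [-0.4, -4, -0.4], 0], [-1, [-0.4, -4, -0.4], 0], [-1, [-0.4, -4, -0.4], 0], [-1, [0.9, -5, 1], 0], [-1, [0.9, -5, 1], 0], [-1, [0.9, -5, 1], 0], [-1, [0.9, -5, 1], 0], [-1, [0.9, -5, 1], 0]]'

```text
t: 5.7
tool_pos: [0.5779, 0.0466, 0.1749]
orientation: [0.018, 3.14, 0.003]
force: [1.3, 5.9, 0.7]
opening: 0.0007
```

```bash
python3 look.py f wrist
```

```text
t 5.7 local mm [ 29.7 -24.5 174.9] toolx yaw err deg 180.04 tilt 0.14 F [1.3 5.9 0.7] open 0.0007
```

View pics/f_wrist.png

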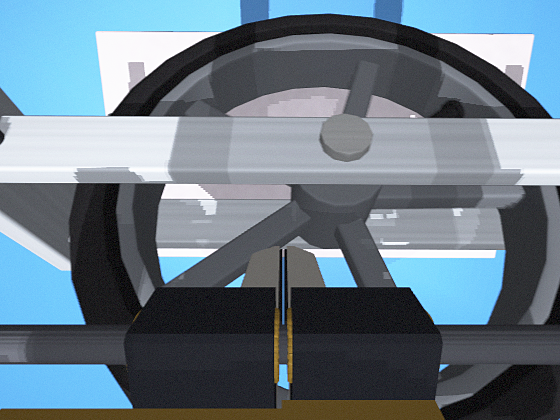

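Call:
send_rows --targets '[[-1, [2.2, -3.5, 2], 0], [-1, [2.2, -3.5, 2], 0], [-1, [2.2, -3.5, 2], 0], [-1, [2.2, -3, 2], 0], [-1, [0, 0, 0], 0], [-1, [-3, 5, -5], 0], [-1, [-3, 5, -10], 0], [-1, [0, 2, -15], 0], [-1, [0, 0, -15], 0], [-1, [0, 0, -15], 0], [-1, [0, 0, 0], 0]]'

```text
t: 6.85
tool_pos: [0.5765, 0.0442, 0.2305]
orientation: [0.018, 3.136, -0.0]
force: [0.6, 0.0, -0.4]
opening: 0.0004
```

```bash
cat > ang.py <<'E'
import sys
from plant import robot,optics
from h import *
s=robot.read_state(); rep(s)
g=float(sys.argv[1]); names=sys.argv[2:]
p=np.array([C[0],C[1],YAW])
cams=[];ms=[]
for n in names:
    c=optics.read_camera(n); r=optics.cut_out(n,"spokes")
    if not r: print(n,"no spokes"); continue
    m=r[0]["region"]; print(n,r[0]["confidence"],m.sum(),"valve",[(round(d["confidence"],2),d["point"],int(d["region"].sum())) for d in optics.cut_out(n,"valve")][:2])
    G=np.radians(np.arange(g-36,g+36,.5)); sc=theta_fit([c],[m],p,G); i=sc.argmax()
    # subpixel: centroid of top scores
    w=np.where(sc>sc.max()-.03)[0]
    print(n,"theta",np.degrees(G[i]).round(1),np.degrees(G[w]).mean().round(1),sc.max().round(3))
    if n=="wrist":
        im=overlay(c,p,G[i],c["color"][:,:,::-1]); cv2.imwrite("pics/ov_%d.png"%int(s["t"]*100),cv2.resize(im,(800,600))); print("pics/ov_%d.png"%int(s["t"]*100))
E
python3 ang.py 110 wrist side top
```

```text
t 6.85 local mm [ 28.3 -26.9 230.5] toolx yaw err deg 180.01 tilt 0.32 F [ 0.6  0.  -0.4] open 0.0004
wrist 0.72 12648 valve []
wrist theta 106.0 106.0 0.984
pics/ov_685.png
side 0.73 14947 valve []
side theta 108.0 109.8 0.132
top 0.63 101 valve []
top theta 104.5 104.2 0.999
```

Call:
send_rows --targets '[[-1, [-0.5, 15, 0], 0], [-1, [-0.5, 15, 0], 0], [-1, [-0.5, 15, 0], 0], [-1, [-0.5, 10, 0], 0], [-1, [0, 0, 0], 0], [-1, [0, 0, 15], 0], [-1, [0, 0, 15], 0], [-1, [0, 0, 13], 0], [-1, [0, 0, 10], 0], [-1, [0, 0, 0], 0]]'

```text
t: 8.3
tool_pos: [0.5759, 0.0987, 0.1705]
orientation: [-0.019, -3.137, 0.001]
force: [0.4, 0.8, -0.4]
opening: 0.0003
```

```bash
python3 look.py g wrist
```

```text
t 8.3 local mm [ 27.1  27.6 170.5] toolx yaw err deg 179.98 tilt 0.25 F [ 0.4  0.8 -0.4] open 0.0003
```

View pics/g_wrist.png

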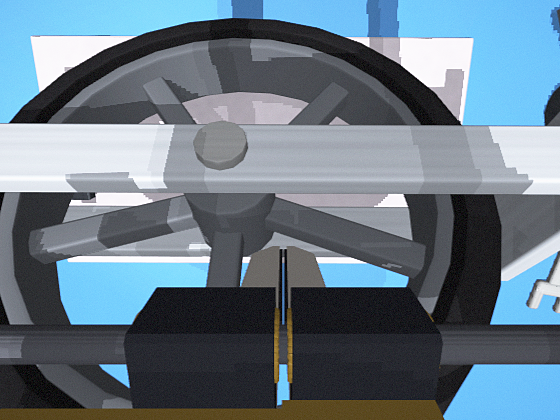

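View pics/ov_685.png

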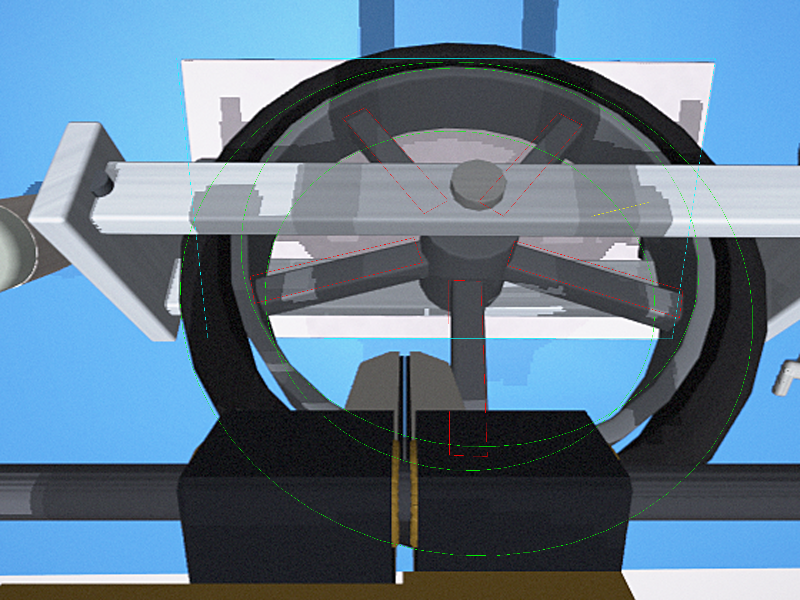

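Call:
send_rows --targets '[[-1, [-1, -4.6, -1.1], 0], [-1, [-1, -4.6, -1.1], 0], [-1, [-1, -4.6, -1.1], 0], [-1, [-1, -4.6, -1.1], 0], [-1, [-1, -4.6, -1.1], 0], [-1, [-1, -4.6, -1.1], 0], [-1, [0.7, -4.8, 0.8], 0], [-1, [0.7, -4.8, 0.8], 0], [-1, [0.7, -4.8, 0.8], 0], [-1, [0.7, -4.8, 0.8], 0], [-1, [0.7, -4.8, 0.8], 0]]'

```text
t: 9.45
tool_pos: [0.5801, 0.0484, 0.1774]
orientation: [0.018, 3.139, 0.003]
force: [-0.1, 6.4, 1.1]
opening: 0.0004
```

Call:
send_rows --targets '[[-1, [2.5, -3.7, 2.5], 0], [-1, [2.5, -3.7, 2.5], 0], [-1, [2.5, -3.7, 2.5], 0], [-1, [3, -3, 3], 0], [-1, [0, 0, 0], 0], [-1, [0, 0, 0], 0]]'

```text
t: 10.05
tool_pos: [0.5695, 0.0333, 0.1667]
orientation: [0.019, 3.139, -0.0]
force: [1.7, 1.1, 0.9]
opening: 0.0005
```

```bash
python3 ang.py 35 wrist
```

```text
t 10.05 local mm [ 21.5 -37.8 166.7] toolx yaw err deg 179.99 tilt 0.12 F [1.7 1.1 0.9] open 0.0005
wrist 0.85 19186 valve [(0.78, [503.7, 373.4], 1059)]
wrist theta 34.5 34.2 0.986
pics/ov_1005.png
```

Call:
send_rows --targets '[[-1, [2.5, -2.1, 2.5], 0], [-1, [2.5, -2, 2.5], 0], [-1, [2.5, -1.9, 2.5], 0], [-1, [2.5, -1.7, 2.5], 0], [-1, [0, 0, 0], 0], [-1, [0, 0, 0], 0]]'

```text
t: 10.8
tool_pos: [0.558, 0.0257, 0.155]
orientation: [-0.019, -3.14, 0.001]
force: [2.1, 0.6, 0.7]
opening: 0.0007
```

```bash
python3 ang.py 20 wrist
```

```text
t 10.8 local mm [ 10.1 -45.6 155. ] toolx yaw err deg 180.0 tilt 0.08 F [2.1 0.6 0.7] open 0.0007
wrist 0.58 12631 valve [(0.95, [445.8, 402.8], 616)]
wrist theta 13.5 14.0 0.988
pics/ov_1080.png
```

View pics/ov_1080.png

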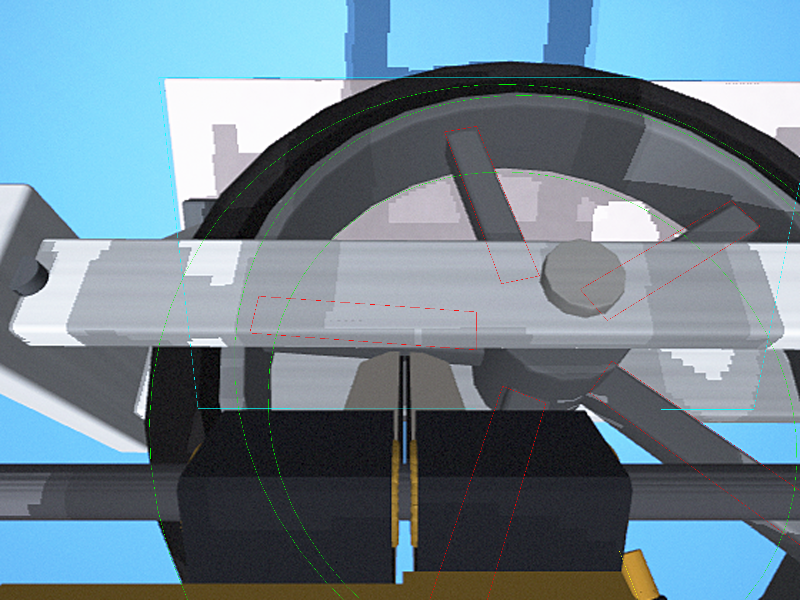

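Call:
send_rows --targets '[[-1, [-3, 2, -3], 0], [-1, [0, 0, -15], 0], [-1, [0, 0, -20], 0], [-1, [0, 0, -25], 0], [-1, [0, 0, -20], 0], [-1, [0, 25, 0], 0], [-1, [0, 25, 0], 0], [-1, [0, 25, 0], 0], [-1, [0, 25, 0], 0], [-1, [3, 0, 0], 0], [-1, [0, 0, 0], 0]]'

```text
t: 12.05
tool_pos: [0.5596, 0.1283, 0.2394]
orientation: [0.016, 3.141, -0.001]
force: [0.3, 0.1, 0.2]
opening: 0.0004
```

```bash
python3 ang.py 14 wrist side
```

```text
t 12.05 local mm [ 10.4  57.  239.4] toolx yaw err deg 180.1 tilt 0.03 F [0.3 0.1 0.2] open 0.0004
wrist 0.92 8749 valve []
wrist theta 14.5 14.8 0.974
pics/ov_1205.png
side 0.91 679 valve []
side theta 14.0 14.2 0.998
```

View pics/ov_1205.png

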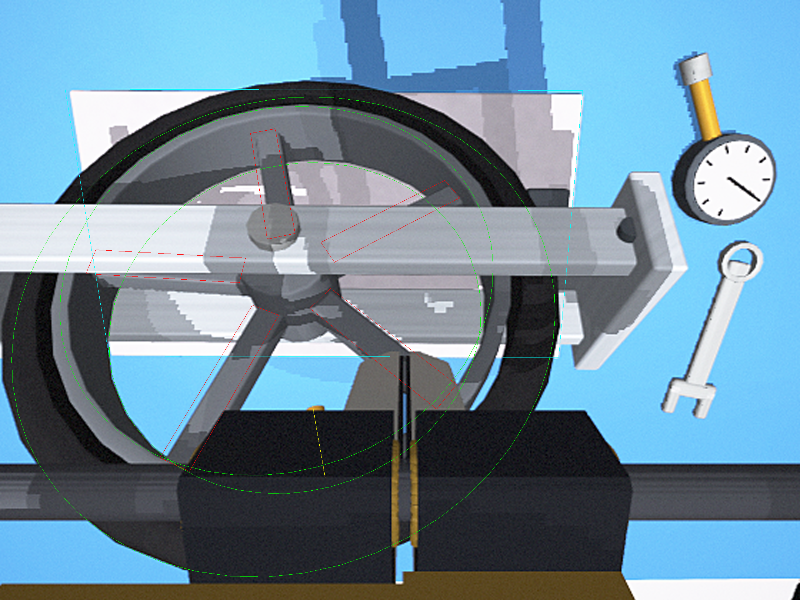

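Call:
send_rows --targets '[[-1, [4.4, 1, 0], 0], [-1, [0, 0, 15], 0], [-1, [0, 0, 20], 0], [-1, [0, 0, 20], 0], [-1, [0, 0, 15], 0], [-1, [0, 0, 10], 0], [-1, [0, 0, 6], 0], [-1, [0, 0, 0], 0], [-1, [0, 0, 0], 0]]'

```text
t: 13.25
tool_pos: [0.5551, 0.1293, 0.1527]
orientation: [-0.018, -3.141, -0.0]
force: [-3.2, 0.9, -1.4]
opening: 0.0004
```

```bash
python3 look.py h wrist side
```

```text
t 13.25 local mm [  5.9  58.  152.7] toolx yaw err deg 180.02 tilt 0.04 F [-3.2  0.9 -1.4] open 0.0004
```

View pics/h_wrist.png

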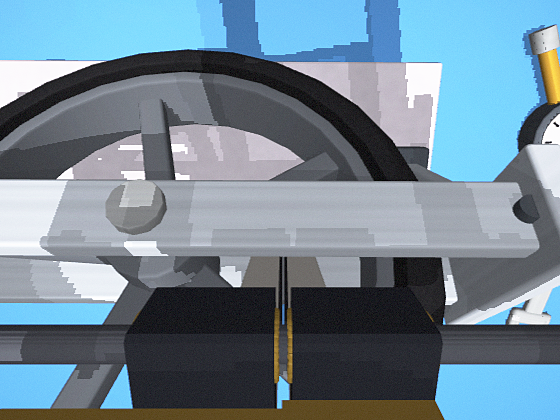

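View pics/h_side.png

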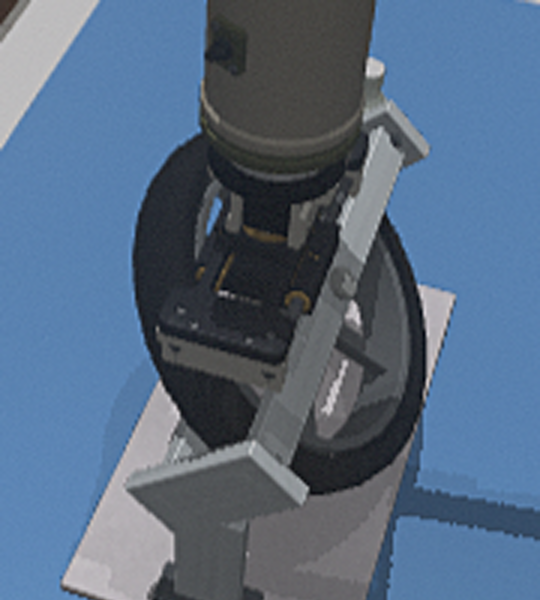

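Call:
send_rows --targets '[[-1, [-1, -0.3, -1], 0], [-1, [-1, -0.3, -1], 0], [-1, [-1, -0.3, -1], 0], [-1, [-1, -0.3, -1], 0], [-1, [-1, -0.3, -1], 0], [-1, [-1, -0.4, -1], 0], [-1, [-1, -0.4, -1], 0], [-1, [0, 0, 0], 0], [-1, [0, 0, 0], 0]]'

```text
t: 14.25
tool_pos: [0.5625, 0.1266, 0.1599]
orientation: [0.019, 3.141, -0.0]
force: [-4.8, -0.8, -0.8]
opening: 0.0005
```

```bash
python3 ang.py 5 wrist side
```

```text
t 14.25 local mm [ 13.3  55.4 159.9] toolx yaw err deg 180.01 tilt 0.01 F [-4.8 -0.8 -0.8] open 0.0005
wrist 0.85 12484 valve []
wrist theta 4.5 4.2 0.967
pics/ov_1425.png
side 0.5 166 valve []
side theta 5.0 4.8 1.0
```

Call:
send_rows --targets '[[-1, [-0.6, -0.3, -0.6], 0], [-1, [-0.6, -0.3, -0.6], 0], [-1, [-0.6, -0.3, -0.6], 0], [-1, [-0.6, -0.3, -0.6], 0], [-1, [0, 0, 0], 0], [-1, [0, 0, 0], 0]]'

```text
t: 15.15
tool_pos: [0.5646, 0.1256, 0.1617]
orientation: [-0.018, -3.141, -0.0]
force: [-5.4, 0.4, -1.2]
opening: 0.0004
```

```bash
python3 ang.py 1 wrist side top
```

```text
t 15.15 local mm [ 15.4  54.4 161.7] toolx yaw err deg 180.02 tilt 0.03 F [-5.4  0.4 -1.2] open 0.0004
wrist 0.97 13260 valve []
wrist theta 2.0 1.5 0.962
pics/ov_1515.png
side 0.8 213 valve []
side theta 2.5 2.0 1.0
top 0.6 271 valve []
top theta -35.0 0.8 0.0
```

Call:
send_rows --targets '[[-1, [-0.5, -0.2, -0.5], 0], [-1, [-0.3, -0.2, -0.3], 0], [-1, [0, 0, 0], 0], [-1, [0, 0, 0], 0], [-1, [3, 1, 2], 0], [-1, [3, 1, 0], 0], [-1, [0, 0, -10], 0], [-1, [0, 0, -20], 0], [-1, [0, 0, -30], 0], [-1, [0, 0, -40], 0], [-1, [0, 0, -40], 0], [-1, [0, 0, 0], 0]]'

```text
t: 16.8
tool_pos: [0.5626, 0.1275, 0.3098]
orientation: [0.018, 3.128, 0.003]
force: [-0.0, 0.1, 0.6]
opening: 0.0004
```

Call:
send_rows --targets '[[-1, [40, 0, -10], 0], [-1, [45, 0, -10], 0], [-1, [45, 0, 0], 0], [-1, [40, 0, 0], 0], [-1, [40, 0, 0], 0], [-1, [0, 0, 0], 0], [-1, [0, 0, 0], 0]]'

```text
t: 17.5
tool_pos: [0.3497, 0.1297, 0.3217]
orientation: [0.018, 3.138, 0.001]
force: [-0.1, 0.4, -0.4]
opening: 0.0004
```

```bash
python3 ang.py 1 wrist side top; python3 - <<'E'
from plant import optics
from h import *
p=np.array([C[0],C[1],YAW])
for n in("side","top"):
    c=optics.read_camera(n); im=c["color"][:,:,::-1].copy()
    o=overlay(c,p,0,im); 
    cv2.imwrite(f"pics/i_{n}.png",o[700:1200,780:1400] if n=="top" else o[600:1200,960:1560])
    g=[optics.cut_out(n,k) for k in("tyre","spokes")]
    if all(g):
        m=[x[0]["region"].astype(np.float32) for x in g]; print(n,"fit",fit([c],[m],p,0.0))
    for d in optics.cut_out(n,"valve"): print(d["confidence"],d["point"],d["region"].sum(),"expected tip/root",proj(c,wheel_pts(p,0,[(.066,0,0),(.097,0,0)])).round(1))
E
```

```text
t 17.5 local mm [-199.4   56.   321.7] toolx yaw err deg 180.04 tilt 0.21 F [-0.1  0.4 -0.4] open 0.0004
wrist no spokes
side 0.83 939 valve [(0.55, [292.3, 193.9], 35), (0.21, [311.7, 253.4], 15801)]
side theta 0.0 -0.8 0.993
top no spokes
side fit (array([-0.86086942, -0.76587655,  0.33681163]), np.float64(-1.7616890668869019))
0.58 [293.4, 195.6] 29 expected tip/root [[295.1 198.7]
 [284.9 188. ]]
top fit (array([-0.07304487,  0.8424396 , -0.61733724]), np.float64(-1.6278538703918457))
0.72 [179.5, 206.7] 351 expected tip/root [[282.5 213.8]
 [282.7 204.4]]
0.61 [284.7, 211.9] 3244 expected tip/root [[282.5 213.8]
 [282.7 204.4]]
```

View pics/i_side.png

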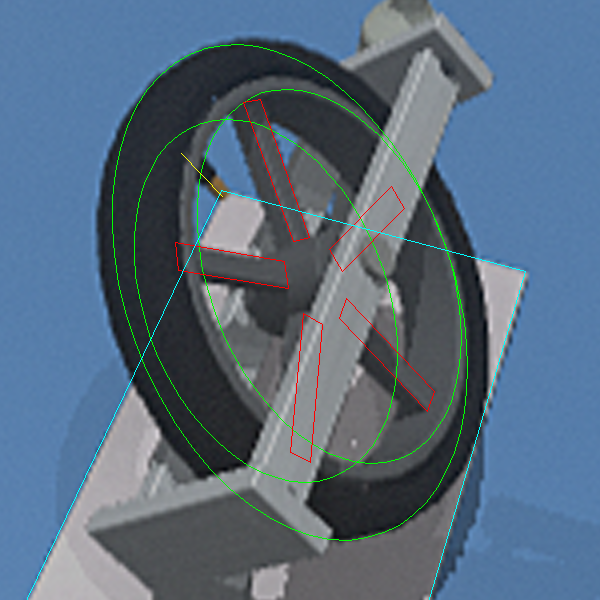

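View pics/i_top.png

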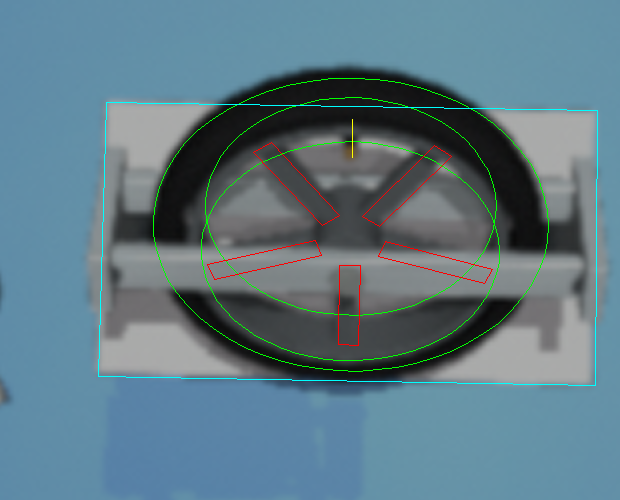

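```bash
python3 -c "
from plant import ticket; print(ticket.close_job())"
```

```text
the job is handed in; nothing more can be done
None
```

The wheel now has its valve stem at the very top, to within about 1°, and the job is handed in at about 17.6 s of the 45 s allowed.

**What I did:** I kept the gripper shut and pushed clockwise on three upper spokes, one after another, from a start of about 172°. The wheel went 172° → 106° → 14° → about 0°. I then backed the fingers off the last spoke, lifted them clear and moved back towards the robot.

**Last checks:**
- **Angle:** with the arm clear, fitting the spokes gave +0.3° in the side camera and −0.6° in the top camera. A coarser side fit gave 0 to −0.8°. In the side and top pictures the valve stem shows straight above the hub.
- **Forces:** the readings I took stayed under about 7 N, and the wrist force was about zero at the end. I only read it between moves, so a short peak during a push could have gone unseen.
- **Gauge, wrench and bottle:** I never went near them, but I did not measure their positions again at the end.

**Disagreements:**
- The networks found no spokes in the last wrist picture. In the last top picture they missed them once and found them on the next try.
- The valve detections in the top camera were false: one was on the wrench, the other far too large. I used the spoke fits and the pictures instead.
- The wrist camera's fit while pushing agreed with the side camera to about 0.5°.

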